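# Coil test: seat the bobbin on the tester and hold the spring probe on its contact

### The arm

A 6-joint arm with a two-finger parallel gripper is mounted at the origin on a cart in front of the work surface, level with it; the furniture and walls round the work are solid. World frame = base frame: x ahead of the robot, y to its left, z up, the work surface at z = 0. Lengths are in mm, angles in degrees, forces in N, time in s.
With the tool pointing down it reaches from about 375 to 825 mm from the base axis. Payload 5.5 kg.
Tool frame: the origin (TCP) lies at the very end of the fingers, on their centre line; the grasp point (between the pads) lies 19 mm behind it; z points along the fingers, y is the line along which they close (so a half turn about z gives the same grasp; the last joint's range is limited). The gripper opens to 85 mm and grips with 20 to 120 N. Pads are 22 mm wide; open, the fingers measure 114 mm over their backs; the gripper's body (76 mm by 85 mm) begins 54 mm behind the grasp point. The pads swing forward as they close: fully open they stand 13 mm farther back than shut.
Start: joints at [73.625, 17.962, -2.699, 69.339, 0, 90], TCP at [169.152, 575.658, 231.299] pointing down, gripper open.
Joint ranges: [-152.73, 152.73], [-39.44, 99.34], [-58.76, 71.6], [-118.89, 123.64], [-81.53, 83.1], [-180, 180]. Speed limits (degrees/s): [136.94, 136.94, 172.46, 180, 180, 180].

### API

Orientations are given as a 3x3 rotation matrix whose columns are the frame's x, y, z axes.
In Python, from bench import r gives the robot as it stands.
- The arm moves only by the tool play_rows, never from a script. Its argument "plan" is a list of rows, each an object with "claw": the finger opening in mm, from 0 to 85.4; "offset": the shift along the tool's x, y, z in units of 60 mm (1.0 is 60 mm), a list of three; "delta_rot": the turn, a rotation vector about the tool's x, y, z in units of 5 degrees (1.0 is 5 degrees), a list of three. In form: [{"claw": claw, "offset": [dx, dy, dz], "delta_rot": [ax, ay, az]}, ...]. A call has exactly 8 rows; each row shifts and turns the commanded pose from where the row before left it, along the tool's axes as they then stand; what a row does not reach is not made up. A row lasts 1/8 s, in which the tool goes at most 62.5 mm and 10.7 degrees, less where a joint would pass 70% of its speed; a pose out of reach is approached as far as the arm can. A call is refused whole if a number of a shift passes 1 or a number of a turn 1, either way. A call with a gripper value outside its range is refused whole. The fingers move at their own pace and stop on an object; the grip force is fixed at half the most. Time passes only in rows, so rows that do not move let the fingers close, or fill a call up. It gives the time, the measured TCP pose, the force, the opening and the grip force at its end, in the units of the state.
- r.state(): the state, without advancing time (a new reading comes with each control period).
- r.snapshot(name): name is "scene" or "side" or "wrist"; returns a dict with "img" (480x640x3 uint8, blue, green, red), "camera_matrix" (3x3 intrinsics, pixels), "xyz" and "orientation" of the camera in the world; the wrist camera has in their place "T_tool_cam" (4x4, takes a point from camera to tool coordinates, whose origin is the TCP and whose axes are the flange's). Camera axes: x right, y up, looking along -z (the intrinsics and any distortion apply to the point x, -y, -z); pixel columns grow to the right and rows downward; lengths in mm; the calibration is good to about 2 mm. The wrist camera is an equidistant fisheye: a pixel r from the principal point sees the ray r / f radians off the axis. A picture is of the moment at which its call begins: read the wrist's pose just before it. There is no depth.
- r.sign_off(): hands the job in; it is judged then, once.
The state is a dict: "time": time; "qpos": joint angles; "qvel": joint speeds; "joint_torque": joint torques, N m; "tcp_pos": TCP position; "orientation": TCP orientation; "ft_force": force on the tool from outside, world axes, zero at the start; "torque": the same for the moment, N m; "opening": finger opening in mm; "grasp_force": force on a finger pad.
Only numpy, scipy, OpenCV 4.12 (cv2) and the standard library are available. Lean on these libraries where they do the work, as an engineer would, in place of code of your own. Each camera call takes 0.05 s, during which the arm holds its last target. There are 200 camera calls.

### The job

Mount the wound coil bobbin on the tester's upright spindle, fully down, contact pad uppermost, and let go of it. Then lift the spring-loaded probe out of its stand and hold it upright with its tip pressed gently on the bobbin's round contact pad, the plunger about half-way in and never bottomed. Finish while still holding the probe there; leave the other things on the cart undisturbed.

Things in the scene. Friction and masses are not known exactly. Their poses are not given: they have to be found in the camera images.
- tester: fixed coil tester: a grey base 110 x 80 mm (x, y) with a bare metal top face 22 mm above the cart top; an upright steel spindle 13 mm in diameter, 51 mm tall with a tapered tip, stands 22 mm from the base's centre along its +x; two brass binding posts 12 mm tall, 12 mm in diameter stand at x = -38 mm, y = +-17 mm. Origin: centre of the underside, on the cart top
- spindle_foot (a point): point on the spindle's axis at the tester's top face, where the seated bobbin's underside lies; the spindle's tip is 51 mm above it
- bobbin_center (a point): centre of the loose wound coil bobbin (half-way up, on its axis): two black flanges 52 mm in diameter and 4 mm thick, 40 mm tall in all, copper winding 42 mm in diameter between them, an open 16 mm bore right through; 150 g nominal. It stands upright on the cart top, z up its axis, and can be gripped from above across the flanges. x points to the contact pad
- bobbin_foot (a point): centre of the bobbin's underside, on its axis; z up its axis
- contact_pad (a point): centre of the top of the bobbin's only contact pad: a brass disc 12 mm in diameter standing 2 mm proud of the upper flange, 17.5 mm from the bobbin's axis (42 mm above its underside). With the bobbin seated the spindle stands 9 mm above the pad
- stand: fixed grey plastic block 70 x 46 x 58 mm (x, y, z) in which the probe stands: its through hole, 18 mm wide, is 10 mm from the centre along the block's -x; a second, 10 mm hole is empty. Origin: centre of the underside
- probe_grip (a point): centre of the round black handle (20 mm in diameter, 68 mm long) of the loose spring-loaded test probe, which starts upright in the stand; 80 g nominal; z along the probe from its tip to its handle. The free tip is 91 mm below this point, the handle's top 35 mm above it. Below the handle is a collar, 28 mm in diameter, 6 mm thick, that rests on the stand's top face
- probe_tip (a point): the round end of the probe's brass plunger, 5 mm in diameter, which sticks 24 mm out of the steel nose (16 mm in diameter, 28 mm long) below the collar. At the start it is 6 mm above the cart top, inside the stand; it clears the stand when lifted 52 mm
- probe_plunger (a joint): how far the plunger is pushed into the probe, m: 0 out, 0.014 bottomed. Spring: 0.5 N to start, 4 N bottomed (2.25 N half-way, 250 N/m)
- tape_black: bystander: loose flat roll of black tape, 57 mm in diameter, 19 mm high; leave alone
- paste_tin: bystander: loose round tin, 77 mm in diameter, 27 mm high; leave alone
- washer: bystander: loose thick ring, 26 mm in diameter, 8 mm high; leave alone
- fitting: bystander: loose brass fitting with a hexagonal foot, 21 x 18 x 21 mm; leave alone
Things that resemble listed ones, but are neither listed nor needed, are in the scene too. There is more than one size of the part that bears probe_grip; the job needs the larger.

How it is judged:
By the outcome, as a careful person would: the job done as asked, in the order asked, and still so for the second after the job is handed in, while the arm keeps its last pose, push and grip.
It also fails if it takes over 58 s, if anything falls off the work surface, if the arm or the gripper's body presses on something with over 40 N, if the wrist force passes 120 N, or if a joint passes its speed limit or range.

## Working session

There is one attempt and no reset: what is moved stays moved. The work goes in short steps, Python scripts to look and compute and a tool call to move; the robot and the scene stay as the last step left them, time stands still between calls to the robot, and variables do not carry over. Pictures are saved under pics/ and viewed, at most 10 in all, crops included, and the job is handed in when it is done.

Besides the shell and the picture viewer there is one more tool, called after "Call:" by a JSON object that holds its "api" and its "payload". play_rows: Moves the arm, as the interface text tells. Its arguments: {"type":"object","properties":{"plan":{"type":"array","items":{"type":"object","properties":{"claw":{"type":"number"},"offset":{"type":"array","items":{"type":"number"}},"delta_rot":{"type":"array","items":{"type":"number"}}}}}},"required":["plan"]}

```bash
mkdir -p pics; ls
python3 - <<'E'
from bench import r
import cv2,pickle,numpy as np
s=r.state(); d={'state':s}
for n in ("scene","side","wrist"):
    p=r.snapshot(n); d[n]=p; cv2.imwrite(f"pics/{n}0.png",p["img"])
    print(n,{k:np.round(np.array(v),3).tolist() for k,v in p.items() if k!="img"})
pickle.dump(d,open("d0.pkl","wb")); print(s)
E
```

```text
pics
scene {'camera_matrix': [[493.757, 0.0, 314.389], [0.0, 493.757, 240.424], [0.0, 0.0, 1.0]], 'xyz': [-2.617, -366.715, 921.551], 'orientation': [[0.588, 0.633, -0.503], [-0.809, 0.45, -0.379], [-0.013, 0.63, 0.777]]}
side {'camera_matrix': [[453.325, 0.0, 323.88], [0.0, 453.325, 244.907], [0.0, 0.0, 1.0]], 'xyz': [539.75, 746.487, 585.895], 'orientation': [[-1.0, -0.017, -0.013], [-0.002, -0.556, 0.831], [-0.021, 0.831, 0.556]]}
wrist {'camera_matrix': [[371.648, 0.0, 320.756], [0.0, 371.648, 237.412], [0.0, 0.0, 1.0]], 'T_tool_cam': [[0.002, 0.95, 0.312, 79.575], [1.0, -0.002, -0.001, 1.524], [-0.0, 0.312, -0.95, -141.512], [0.0, 0.0, 0.0, 1.0]]}
{'time': 0.0, 'qpos': array([ 7.36268238e+01,  1.80027625e+01, -2.75532696e+00,  6.93394905e+01,
        1.31527616e-04,  9.00007260e+01]), 'qvel': array([-0.09984127, -0.01405596, -0.00842492, -0.06179557,  0.03120502,
       -0.06774037]), 'joint_torque': array([-2.04662872e-03, -5.39592040e+01,  3.39751661e+01,  1.90563756e-02,
       -2.57916590e-04,  9.36227949e-07]), 'tcp_pos': array([168.96963043, 575.10615982, 230.44110502]), 'orientation': array([[-9.59442478e-01,  2.81904060e-01, -4.82290397e-04],
       [ 2.81904472e-01,  9.59441088e-01, -1.63337562e-03],
       [ 2.27400536e-06, -1.70308977e-03, -9.99998550e-01]]), 'ft_force': array([-0.37451941, -0.73051697, -0.09723825]), 'torque': array([-0.01525117,  0.0214002 ,  0.05921303]), 'grasp_force': 0.0, 'opening': 85.30899475014957}
```

View pics/scene0.png

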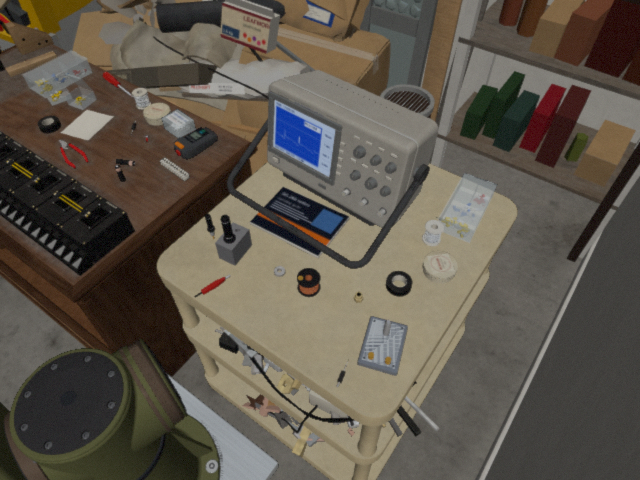

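View pics/side0.png

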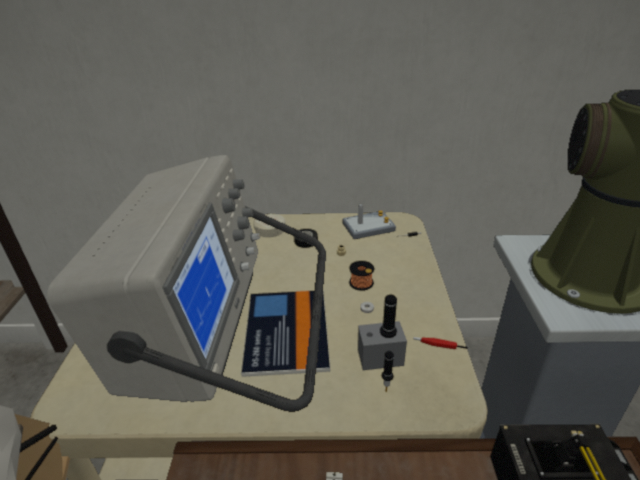

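Run:
```python
import cv2,numpy as np
a=cv2.imread("pics/scene0.png");b=cv2.imread("pics/side0.png");w=cv2.imread("pics/wrist0.png")
def c(i,x,y,s=66,h=60): return cv2.resize(i[y:y+h,x:x+s],(264,240),interpolation=cv2.INTER_CUBIC)
top=np.hstack([c(a,195,205),c(a,278,250),c(a,350,312)])
bot=np.hstack([c(b,350,340),c(b,335,250),c(b,337,190)])
cv2.imwrite("pics/col0.png",np.vstack([top,bot]))
```

```text
(no output)
```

View pics/col0.png

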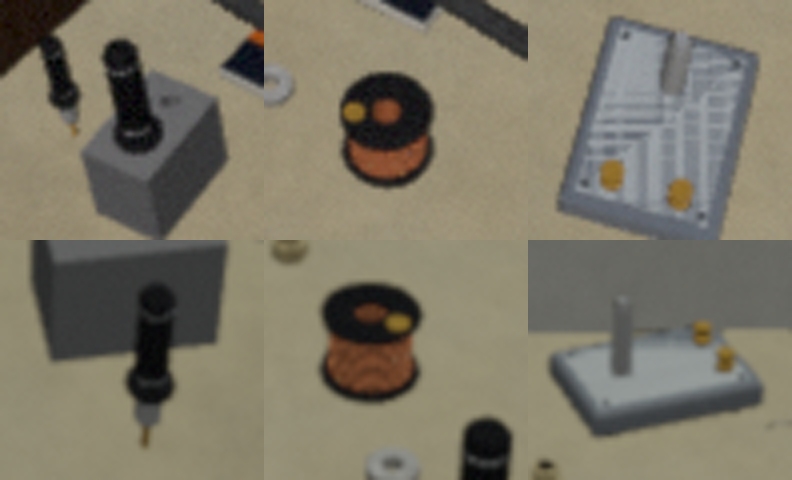

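View pics/wrist0.png

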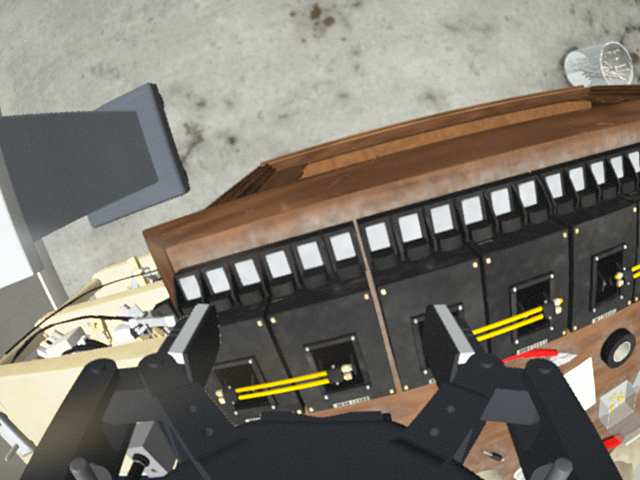

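```bash
cat > h.py <<'E'
import numpy as np,cv2,pickle
def ray(p,uv):
    K=np.array(p["camera_matrix"]);R=np.array(p["orientation"]);o=np.array(p["xyz"])
    d=np.linalg.solve(K,[uv[0],uv[1],1.0])*[1,-1,-1]
    return o,R@d
def wray(p,s,uv):
    K=np.array(p["camera_matrix"]);T=np.array(p["T_tool_cam"]);q=(np.array(uv)-K[:2,2])/K[0,0]
    th=np.hypot(*q);d=np.array([np.sin(th)*q[0]/th,-np.sin(th)*q[1]/th,-np.cos(th)])
    R=np.array(s["orientation"]);return np.array(s["tcp_pos"])+R@T[:3,3],R@T[:3,:3]@d
def onz(od,z): o,d=od;return o+d*(z-o[2])/d[2]
def cross(a,b):
    A=np.array([a[1],-b[1]]).T;t=np.linalg.lstsq(A,b[0]-a[0],rcond=None)[0]
    P,Q=a[0]+a[1]*t[0],b[0]+b[1]*t[1];return (P+Q)/2,np.linalg.norm(P-Q)
def wpix(p,s,P):
    K=np.array(p["camera_matrix"]);T=np.array(p["T_tool_cam"]);R=np.array(s["orientation"])
    c=np.linalg.inv(T)@np.r_[R.T@(np.array(P)-s["tcp_pos"]),1];v=np.array([c[0],-c[1],-c[2]])
    th=np.arctan2(np.hypot(v[0],v[1]),v[2]);return K[:2,2]+K[0,0]*th*v[:2]/np.hypot(v[0],v[1])
E
python3 - <<'E'
from h import *
np.set_printoptions(precision=1,suppress=True)
d=pickle.load(open("d0.pkl","rb"));S,D=d["scene"],d["side"]
for n,a,b in [("handle top",(225.2,217),(390,298)),("stand hole",(229,239),(389,333)),("bob top",(308.9,277.4),(361.75,268.25)),("pad",(300.5,278),(368.5,270.75)),
 ("spfoot",(386.75,335.25),(360.5,223)),("sptip",(388.5,320.75),(360.5,204.5)),("postA",(371,355.7),(380.5,213)),("postB",(388,360.2),(386.5,219.5)),
 ("handle-bar corner",(357,264),(322,250)),("bar A",(232,187),(298,404)),("smalltop",(207,216),(388,352)),("smalltip",(213.5,238),(387,391)),("smallcollar",(211,230),(388,375))]:
    print(n,*cross(ray(S,a),ray(D,b)))
print("stand corners z58",[onz(ray(S,p),58)[:2] for p in [(232.5,223),(249.3,229.5),(232.5,250),(215.8,243.8),(237.5,230.3)]])
for n,a,b in [("tin",(439,266),(268,230)),("tape",(399,283),(306,238)),("wash",(280,271),(367,308)),("fit",(358,297),(341,250))]:
    print(n,onz(ray(S,a),10),onz(ray(D,b),10))
E
```

```text
handle top [450.  214.1 130.6] 2.2100315999842737
stand hole [447.4 215.3  57.6] 2.2015750589285723
bob top [477.6  13.4  38.5] 2.9106669543210875
pad [464.8  26.   41.2] 2.0618913123856175
spfoot [ 465.5 -192.2   20.4] 1.2617250115842484
sptip [ 467.1 -189.    73. ] 1.5959281412311366
postA [ 409.5 -196.2   40. ] 17.385473667050004
postB [ 409.4 -218.9   19.1] 22.833551309570865
handle-bar corner [561.4 -52.7  42. ] 11.109835331060575
bar A [588.9 335.9  39.6] 0.0429459317875595
smalltop [456.4 283.   85.3] 2.1487955035282433
smalltip [456.1 285.2   2.5] 3.449813329604282
smallcollar [455.  282.9  36.1] 0.9389698685234414
stand corners z58 [array([488.8, 240.6]), array([496.4, 195.7]), array([429.3, 187. ]), array([420.7, 229.5]), array([478.9, 216.2])]
tin [ 691.7 -196.6   10. ] [ 688.6 -183.6   10. ]
tape [ 598.6 -146.1   10. ] [ 595.4 -145.1   10. ]
wash [470.8  89.2  10. ] [471.7 101.8  10. ]
fit [515.1 -92.2  10. ] [514.9 -93.1  10. ]
```

Call:
{"api": "play_rows", "payload": {"plan": [{"claw": 85, "offset": [0, 0, 0], "delta_rot": [0, 0, -0.82]}, {"claw": 85, "offset": [0, 0, 0], "delta_rot": [0, 0, -0.82]}, {"claw": 85, "offset": [0, 0, 0], "delta_rot": [0, 0, -0.82]}, {"claw": 85, "offset": [0, 0, 0], "delta_rot": [0, 0, -0.82]}, {"claw": 85, "offset": [-0.5, -0.85, 0], "delta_rot": [0, 0, 0]}, {"claw": 85, "offset": [-0.5, -0.85, 0], "delta_rot": [0, 0, 0]}, {"claw": 85, "offset": [-0.5, -0.85, 0], "delta_rot": [0, 0, 0]}, {"claw": 85, "offset": [-0.5, -0.85, 0], "delta_rot": [0, 0, 0]}]}}

```text
time: 1.15
tcp_pos: [289.8, 370.0, 231.1]
orientation: [[-1.0, -0.001, 0.0], [-0.001, 1.0, -0.0], [-0.0, -0.0, -1.0]]
ft_force: [0.7, -0.3, -0.1]
opening: 85.1
grasp_force: 0.0
```

Call:
{"api": "play_rows", "payload": {"plan": [{"claw": 85, "offset": [-0.4, -0.75, 0], "delta_rot": [0, 0, 0]}, {"claw": 85, "offset": [-0.4, -0.75, 0], "delta_rot": [0, 0, 0]}, {"claw": 85, "offset": [-0.4, -0.75, 0], "delta_rot": [0, 0, 0]}, {"claw": 85, "offset": [-0.4, -0.75, 0], "delta_rot": [0, 0, 0]}, {"claw": 85, "offset": [-0.4, -0.75, 0], "delta_rot": [0, 0, 0]}, {"claw": 85, "offset": [-0.4, -0.75, 0], "delta_rot": [0, 0, 0]}, {"claw": 85, "offset": [-0.4, -0.75, 0], "delta_rot": [0, 0, 0]}, {"claw": 64, "offset": [-0.4, -0.75, 0], "delta_rot": [0, 0, 0]}]}}

```text
time: 2.15
tcp_pos: [481.9, 10.2, 231.2]
orientation: [[-1.0, -0.0, 0.0], [-0.0, 1.0, 0.0], [-0.0, 0.0, -1.0]]
ft_force: [1.2, 0.3, 0.7]
opening: 69.7
grasp_force: 0.0
```

```bash
cat >> h.py <<'E'
def look(tag):
    from bench import r
    s=r.state();p=r.snapshot("wrist");cv2.imwrite(f"pics/w{tag}.png",p["img"]);pickle.dump((s,p),open(f"w{tag}.pkl","wb"))
    print(s["time"],s["tcp_pos"].round(1),s["orientation"].round(3).tolist(),s["ft_force"].round(1),s["opening"]);return s,p
E
python3 -c "
from h import *
s,p=look('1')"
```

```text
2.15 [481.9  10.2 231.2] [[-1.0, -0.0, 0.0], [-0.0, 1.0, 0.0], [-0.0, 0.0, -1.0]] [1.2 0.3 0.7] 69.69146770419815
```

View pics/w1.png

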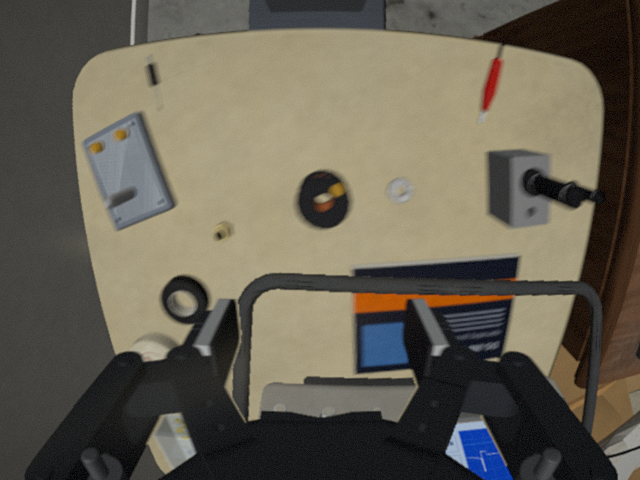

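Run:
```python
from h import *
np.set_printoptions(precision=1,suppress=True)
s,p=pickle.load(open("w1.pkl","rb"));im=p["img"]
hsv=cv2.cvtColor(im,cv2.COLOR_BGR2HSV)
roi=np.zeros(im.shape[:2],np.uint8);roi[160:240,285:365]=255
m=((hsv[...,2]<70)&(roi>0)).astype(np.uint8)
m=cv2.morphologyEx(m,cv2.MORPH_CLOSE,np.ones((3,3)))
c=max(cv2.findContours(m,0,2)[0],key=cv2.contourArea)
pts=np.array([onz(wray(p,s,q),40)[:2] for q in cv2.convexHull(c)[:,0]])
print("flange circ z40",cv2.minEnclosingCircle(pts.astype(np.float32)),pts.min(0),pts.max(0))
y=((hsv[...,0]>18)&(hsv[...,0]<30)&(hsv[...,1]>150)&(hsv[...,2]>120)).astype(np.uint8)
for k in cv2.findContours(y,0,2)[0]:
    if cv2.contourArea(k)>15:
        M=cv2.moments(k);u=(M['m10']/M['m00'],M['m01']/M['m00']);print("yel",u,cv2.contourArea(k),onz(wray(p,s,u),42),onz(wray(p,s,u),34))
for n,P in [("foot",(465.5,-191,22)),("tip",(465.5,-191,73)),("hole",(448,215,58)),("htop",(448,215,126)),("bob",(477.6,13.4,40))]: print(n,wpix(p,s,P))
cv2.imwrite("pics/c1.png",np.hstack([cv2.resize(im[105:235,75:185],(330,390),interpolation=2),cv2.resize(im[140:240,480:610],(390,300),interpolation=2)[:, :].copy() if 0 else cv2.resize(im[110:240,480:610],(390,390),interpolation=2)]))
```

```text
flange circ z40 ((475.45782470703125, 14.304808616638184), 26.837745666503906) [449.2  -9.3] [501.8  35.8]
yel (336.7161172161172, 189.62637362637363) 91.0 [465.9  26.   42. ] [467.4  26.4  34. ]
yel (95.10714285714286, 146.9563492063492) 42.0 [ 416.3 -215.    42. ] [ 416.6 -220.5   34. ]
yel (119.80842911877393, 134.13793103448276) 43.5 [ 406.3 -183.6   42. ] [ 406.4 -188.3   34. ]
foot [128.  189.6]
tip [103.1 200.5]
hole [533.2 180.2]
htop [574.6 195.5]
bob [322.7 201.7]
```

View pics/c1.png

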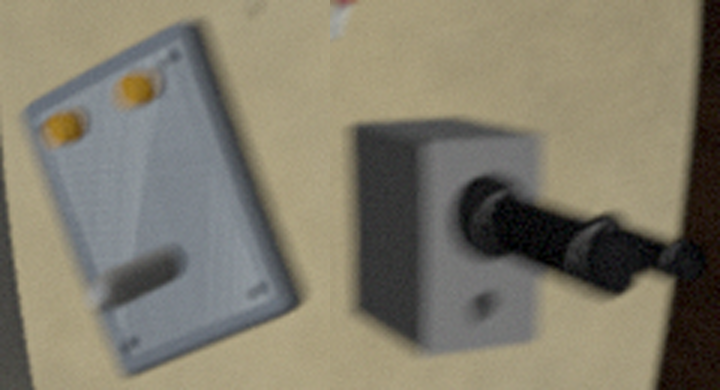

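Call:
{"api": "play_rows", "payload": {"plan": [{"claw": 64, "offset": [0.05, 0.03, 0.25], "delta_rot": [0, 0, 0]}, {"claw": 64, "offset": [0.06, 0.04, 0.3], "delta_rot": [0, 0, 0]}, {"claw": 64, "offset": [0, 0, 0.3], "delta_rot": [0, 0, 0]}, {"claw": 64, "offset": [0, 0, 0.3], "delta_rot": [0, 0, 0]}, {"claw": 64, "offset": [0, 0, 0.2], "delta_rot": [0, 0, 0]}, {"claw": 64, "offset": [0, 0, 0], "delta_rot": [0, 0, 0]}, {"claw": 64, "offset": [0, 0, 0], "delta_rot": [0, 0, 0]}, {"claw": 64, "offset": [0, 0, 0], "delta_rot": [0, 0, 0]}]}}

```text
time: 3.2
tcp_pos: [475.3, 16.1, 151.0]
orientation: [[-1.0, -0.0, 0.001], [-0.0, 1.0, 0.0], [-0.001, 0.0, -1.0]]
ft_force: [0.1, -0.4, 0.4]
opening: 64.1
grasp_force: 0.0
```

Run:
```python
from h import *
np.set_printoptions(precision=1,suppress=True)
s,p=look('2');im=p["img"];hsv=cv2.cvtColor(im,cv2.COLOR_BGR2HSV)
u=wpix(p,s,(475.5,14.3,40)).astype(int);print(u)
roi=np.zeros(im.shape[:2],np.uint8);cv2.circle(roi,tuple(int(v) for v in u),65,255,-1)
m=((hsv[...,2]<70)&(roi>0)).astype(np.uint8)
m=cv2.morphologyEx(m,cv2.MORPH_CLOSE,np.ones((3,3)))
c=max(cv2.findContours(m,0,2)[0],key=cv2.contourArea)
pts=np.array([onz(wray(p,s,q),40)[:2] for q in cv2.convexHull(c)[:,0]])
print("flange",cv2.minEnclosingCircle(pts.astype(np.float32)),pts.min(0),pts.max(0))
A=np.c_[2*pts,np.ones(len(pts))];q=np.linalg.lstsq(A,(pts**2).sum(1),rcond=None)[0];print("fit",q[:2],np.sqrt(q[2]+q[:2]@q[:2]))
y=((hsv[...,0]>18)&(hsv[...,0]<30)&(hsv[...,1]>150)&(hsv[...,2]>120)&(roi>0)).astype(np.uint8)
k=max(cv2.findContours(y,0,2)[0],key=cv2.contourArea);M=cv2.moments(k);print("pad",onz(wray(p,s,(M['m10']/M['m00'],M['m01']/M['m00'])),42))
```

```text
3.2 [475.3  16.1 151. ] [[-1.0, -0.0, 0.001], [-0.0, 1.0, 0.0], [-0.001, 0.0, -1.0]] [ 0.1 -0.4  0.4] 64.09086933698654
[316 232]
flange ((473.0741882324219, 16.964576721191406), 28.398962020874023) [444.8  -8.1] [501.4  41.4]
fit [473.2  16.3] 26.8079809201016
pad [464.4  28.8  42. ]
```

View pics/w2.png

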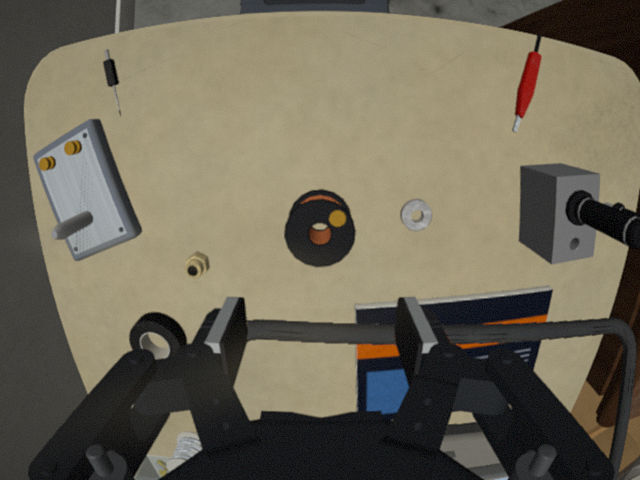

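Call:
{"api": "play_rows", "payload": {"plan": [{"claw": 64, "offset": [-0.01, 0.01, 0.4], "delta_rot": [0, 0, 0]}, {"claw": 64, "offset": [0, 0, 0.5], "delta_rot": [0, 0, 0]}, {"claw": 64, "offset": [0, 0, 0.5], "delta_rot": [0, 0, 0]}, {"claw": 64, "offset": [0, 0, 0.5], "delta_rot": [0, 0, 0]}, {"claw": 64, "offset": [0, 0, 0.35], "delta_rot": [0, 0, 0]}, {"claw": 64, "offset": [0, 0, 0.2], "delta_rot": [0, 0, 0]}, {"claw": 64, "offset": [0, 0, 0], "delta_rot": [0, 0, 0]}, {"claw": 64, "offset": [0, 0, 0], "delta_rot": [0, 0, 0]}]}}

```text
time: 4.25
tcp_pos: [476.3, 16.6, 4.1]
orientation: [[-1.0, -0.0, 0.001], [-0.0, 1.0, 0.0], [-0.001, 0.0, -1.0]]
ft_force: [0.6, 0.2, 0.4]
opening: 64.0
grasp_force: 0.0
```

Call:
{"api": "play_rows", "payload": {"plan": [{"claw": 40, "offset": [0, 0, 0], "delta_rot": [0, 0, 0]}, {"claw": 40, "offset": [0, 0, 0], "delta_rot": [0, 0, 0]}, {"claw": 40, "offset": [0, 0, 0], "delta_rot": [0, 0, 0]}, {"claw": 40, "offset": [0, 0, 0], "delta_rot": [0, 0, 0]}, {"claw": 40, "offset": [0, 0, 0], "delta_rot": [0, 0, 0]}, {"claw": 40, "offset": [0, 0, 0], "delta_rot": [0, 0, 0]}, {"claw": 40, "offset": [0, 0, 0], "delta_rot": [0, 0, 0]}, {"claw": 40, "offset": [0, 0, 0], "delta_rot": [0, 0, 0]}]}}

```text
time: 5.25
tcp_pos: [476.4, 16.5, 4.8]
orientation: [[-1.0, -0.001, 0.002], [-0.001, 1.0, -0.0], [-0.002, -0.0, -1.0]]
ft_force: [-3.3, -1.2, 8.9]
opening: 48.9
grasp_force: 60.2
```

Run:
```python
from h import *
from bench import r
s,p=look('3')
a=r.snapshot("scene")["img"];b=r.snapshot("side")["img"]
f=lambda i,x,y,w,h:cv2.resize(i[y:y+h,x:x+w],(400,400),interpolation=2)
cv2.imwrite("pics/c3.png",np.hstack([f(p["img"],190,200,260,260),f(b,300,190,130,130)]))
```

```text
5.25 [476.4  16.5   4.8] [[-1.0, -0.001, 0.002], [-0.001, 1.0, -0.0], [-0.002, -0.0, -1.0]] [-3.3 -1.2  8.9] 48.85764111199227
```

View pics/c3.png

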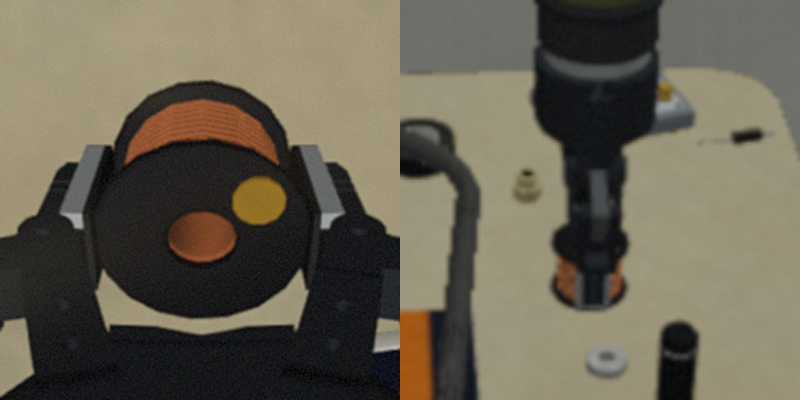

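Call:
{"api": "play_rows", "payload": {"plan": [{"claw": 40, "offset": [0, 0, -0.15], "delta_rot": [0, 0, 0]}, {"claw": 40, "offset": [0, 0, -0.4], "delta_rot": [0, 0, 0]}, {"claw": 40, "offset": [0, 0, -0.5], "delta_rot": [0, 0, 0]}, {"claw": 40, "offset": [0, 0, -0.5], "delta_rot": [0, 0, 0]}, {"claw": 40, "offset": [0, 0, -0.37], "delta_rot": [0, 0, 0]}, {"claw": 40, "offset": [-0.15, -0.4, 0], "delta_rot": [0, 0, 0]}, {"claw": 40, "offset": [-0.15, -0.5, 0], "delta_rot": [0, 0, 0]}, {"claw": 40, "offset": [-0.15, -0.5, 0], "delta_rot": [0, 0, 0]}]}}

```text
time: 6.4
tcp_pos: [502.7, -68.1, 119.2]
orientation: [[-1.0, -0.001, 0.001], [-0.001, 1.0, 0.0], [-0.001, 0.0, -1.0]]
ft_force: [1.1, 0.7, -1.9]
opening: 49.1
grasp_force: 62.3
```

Call:
{"api": "play_rows", "payload": {"plan": [{"claw": 40, "offset": [-0.15, -0.5, 0], "delta_rot": [0, 0, 0]}, {"claw": 40, "offset": [-0.15, -0.5, 0], "delta_rot": [0, 0, 0]}, {"claw": 40, "offset": [-0.15, -0.5, 0], "delta_rot": [0, 0, 0]}, {"claw": 40, "offset": [0, -0.5, 0], "delta_rot": [0, 0, 0]}, {"claw": 40, "offset": [0, 0, 0], "delta_rot": [0, 0, 0]}, {"claw": 40, "offset": [0, 0, 0], "delta_rot": [0, 0, 0]}, {"claw": 40, "offset": [0, 0, 0], "delta_rot": [0, 0, 0]}, {"claw": 40, "offset": [0, 0, 0], "delta_rot": [0, 0, 0]}]}}

```text
time: 7.4
tcp_pos: [529.4, -186.6, 118.6]
orientation: [[-1.0, -0.002, -0.0], [-0.002, 1.0, 0.0], [0.0, 0.0, -1.0]]
ft_force: [0.0, 0.5, -2.1]
opening: 48.7
grasp_force: 62.4
```

Run:
```python
from h import *
np.set_printoptions(precision=2,suppress=True)
s,p=look('4')
s3,p3=pickle.load(open("w3.pkl","rb"))
print("bore@z40 rel TCP in w3",onz(wray(p3,s3,(321.3,354.7)),40)-s3["tcp_pos"])
for P in [(467,-188,22),(467,-188,73)]: print(wpix(p,s,P))
cv2.imwrite("pics/c4.png",np.hstack([cv2.resize(p["img"][90:390,170:470],(400,400),interpolation=2),cv2.resize(p["img"][110:210,270:370],(400,400),interpolation=2)]))
```

```text
7.4 [ 529.4 -186.6  118.6] [[-1.0, -0.002, -0.0], [-0.002, 1.0, 0.0], [0.0, 0.0, -1.0]] [ 0.   0.5 -2.1] 48.684683893685126
bore@z40 rel TCP in w3 [-1.22  1.7  35.19]
[316.59 145.47]
[315.46 152.52]
```

View pics/c4.png

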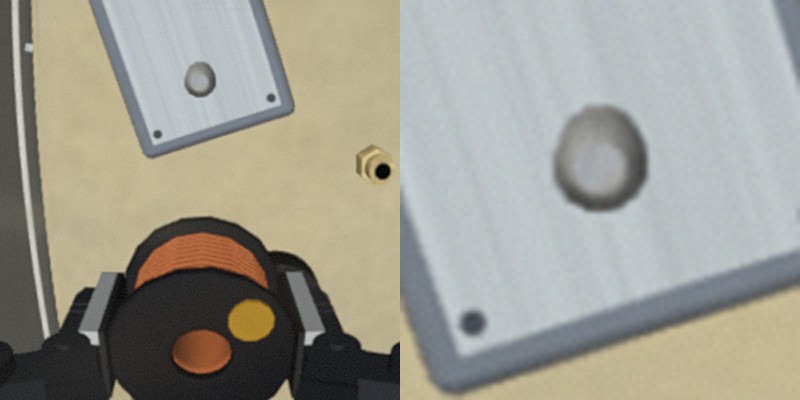

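Run:
```python
from h import *
np.set_printoptions(precision=2,suppress=True)
s,p=pickle.load(open("w4.pkl","rb"));im=p["img"];hsv=cv2.cvtColor(im,cv2.COLOR_BGR2HSV)
m=np.zeros(im.shape[:2],np.uint8);m[328:380,290:352]=((hsv[...,1]>110)&(hsv[...,0]<16))[328:380,290:352]
k=max(cv2.findContours(m,0,2)[0],key=cv2.contourArea);e=cv2.fitEllipse(k);print(e)
bore=onz(wray(p,s,e[0]),s["tcp_pos"][2]+35.2);print("bore rel",bore-s["tcp_pos"])
# size check: bore ellipse width -> 16mm?
x,y,w,h=cv2.boundingRect(k);print(x,y,w,h,onz(wray(p,s,(x,y+h/2)),s["tcp_pos"][2]+35.2)[1]-onz(wray(p,s,(x+w,y+h/2)),s["tcp_pos"][2]+35.2)[1])
tip=onz(wray(p,s,(320,150.75)),73);print("tip",tip)
g=cv2.cvtColor(im,cv2.COLOR_BGR2GRAY);roi=g[110:180,300:340]
m=(cv2.GaussianBlur(g,(3,3),0)<150).astype(np.uint8);q=np.zeros_like(m);q[132:168,302:338]=m[132:168,302:338]
k=max(cv2.findContours(q,0,2)[0],key=cv2.contourArea);print("spindle blob",cv2.boundingRect(k),cv2.minAreaRect(k))
d=tip-bore;print("move world",d[:2],"tool units x,y",-d[0]/60,d[1]/60)
```

```text
((321.0444030761719, 353.56817626953125), (33.106754302978516, 44.892127990722656), 88.42689514160156)
bore rel [-1.65  1.59 35.2 ]
298 337 46 34 -16.056119144098375
tip [ 466.09 -185.73   73.  ]
spindle blob (308, 137, 24, 26) ((319.5, 149.5), (25.0, 23.0), 90.0)
move world [-61.71  -0.7 ] tool units x,y 1.028457815943267 -0.01166373944326864
```

Call:
{"api": "play_rows", "payload": {"plan": [{"claw": 40, "offset": [0.3, 0, 0], "delta_rot": [0, 0, 0]}, {"claw": 40, "offset": [0.4, 0, 0], "delta_rot": [0, 0, 0]}, {"claw": 40, "offset": [0.33, -0.012, 0], "delta_rot": [0, 0, 0]}, {"claw": 40, "offset": [0, 0, 0.2], "delta_rot": [0, 0, 0]}, {"claw": 40, "offset": [0, 0, 0.25], "delta_rot": [0, 0, 0]}, {"claw": 40, "offset": [0, 0, 0.15], "delta_rot": [0, 0, 0]}, {"claw": 40, "offset": [0, 0, 0], "delta_rot": [0, 0, 0]}, {"claw": 40, "offset": [0, 0, 0], "delta_rot": [0, 0, 0]}]}}

```text
time: 8.45
tcp_pos: [468.1, -188.2, 82.5]
orientation: [[-1.0, -0.001, -0.0], [-0.001, 1.0, 0.0], [0.0, 0.0, -1.0]]
ft_force: [-0.2, -0.1, -2.9]
opening: 49.1
grasp_force: 62.4
```

Run:
```python
from h import *
from bench import r
np.set_printoptions(precision=2,suppress=True)
s=r.state();print(s["tcp_pos"],s["ft_force"])
for n in("scene","side"):
    p=r.snapshot(n);cv2.imwrite(f"pics/{n}5.png",p["img"])
p=r.snapshot("wrist");im=p["img"];hsv=cv2.cvtColor(im,cv2.COLOR_BGR2HSV)
m=np.zeros(im.shape[:2],np.uint8);m[328:380,290:352]=((hsv[...,1]>110)&(hsv[...,0]<16))[328:380,290:352]
print([cv2.fitEllipse(k) for k in cv2.findContours(m,0,2)[0] if cv2.contourArea(k)>80])
sp=((hsv[...,1]<60)&(hsv[...,2]>80)).astype(np.uint8);q=np.zeros_like(sp);q[328:380,290:352]=sp[328:380,290:352]
print("grey",[(cv2.boundingRect(k),cv2.contourArea(k)) for k in cv2.findContours(q,0,2)[0] if cv2.contourArea(k)>5])
cv2.imwrite("pics/w5.png",im)
```

```text
[ 468.05 -188.16   82.47] [-0.21 -0.06 -2.85]
[((320.9564514160156, 353.59588623046875), (32.92576217651367, 45.34261703491211), 89.11307525634766)]
grey []
```

Call:
{"api": "play_rows", "payload": {"plan": [{"claw": 40, "offset": [0.006, 0.015, 0], "delta_rot": [0, 0, 0]}, {"claw": 40, "offset": [0, 0, 0.03], "delta_rot": [0, 0, 0]}, {"claw": 40, "offset": [0, 0, 0.04], "delta_rot": [0, 0, 0]}, {"claw": 40, "offset": [0, 0, 0.04], "delta_rot": [0, 0, 0]}, {"claw": 40, "offset": [0, 0, 0.04], "delta_rot": [0, 0, 0]}, {"claw": 40, "offset": [0, 0, 0.04], "delta_rot": [0, 0, 0]}, {"claw": 40, "offset": [0, 0, 0], "delta_rot": [0, 0, 0]}, {"claw": 40, "offset": [0, 0, 0], "delta_rot": [0, 0, 0]}]}}

```text
time: 9.6
tcp_pos: [467.4, -187.2, 71.1]
orientation: [[-1.0, -0.0, -0.0], [-0.0, 1.0, 0.0], [0.0, 0.0, -1.0]]
ft_force: [-0.1, 0.2, -2.0]
opening: 48.9
grasp_force: 62.4
```

Call:
{"api": "play_rows", "payload": {"plan": [{"claw": 40, "offset": [0, 0, 0.06], "delta_rot": [0, 0, 0]}, {"claw": 40, "offset": [0, 0, 0.06], "delta_rot": [0, 0, 0]}, {"claw": 40, "offset": [0, 0, 0.06], "delta_rot": [0, 0, 0]}, {"claw": 40, "offset": [0, 0, 0.06], "delta_rot": [0, 0, 0]}, {"claw": 40, "offset": [0, 0, 0.06], "delta_rot": [0, 0, 0]}, {"claw": 40, "offset": [0, 0, 0.06], "delta_rot": [0, 0, 0]}, {"claw": 40, "offset": [0, 0, 0], "delta_rot": [0, 0, 0]}, {"claw": 40, "offset": [0, 0, 0], "delta_rot": [0, 0, 0]}]}}

```text
time: 10.6
tcp_pos: [467.4, -187.3, 49.6]
orientation: [[-1.0, -0.0, 0.0], [-0.0, 1.0, -0.0], [-0.0, -0.0, -1.0]]
ft_force: [-0.4, -0.8, -1.1]
opening: 49.0
grasp_force: 62.4
```

Run:
```python
from h import *
from bench import r
np.set_printoptions(precision=2,suppress=True)
s=r.state();print(s["tcp_pos"],s["ft_force"],s["torque"])
p=r.snapshot("wrist");im=p["img"];hsv=cv2.cvtColor(im,cv2.COLOR_BGR2HSV)
for v in range(338,372,4): print(v,[tuple(hsv[v,c]) for c in range(300,344,6)] if 0 else hsv[v,298:346:6,1].tolist(),hsv[v,298:346:6,2].tolist())
```

```text
[ 467.38 -187.27   49.56] [-0.45 -0.8  -1.07] [-0.   -0.06  0.04]
338 [36, 32, 64, 8, 2, 31, 21, 7] [42, 48, 40, 127, 150, 73, 36, 36]
342 [32, 96, 168, 173, 89, 176, 171, 35] [40, 45, 114, 125, 134, 148, 142, 44]
346 [57, 164, 163, 171, 171, 164, 169, 163] [40, 90, 114, 131, 142, 148, 146, 108]
350 [47, 171, 168, 171, 174, 176, 174, 172] [38, 88, 112, 130, 141, 145, 148, 126]
354 [148, 174, 167, 169, 176, 171, 171, 169] [38, 94, 113, 130, 142, 151, 146, 130]
358 [43, 174, 163, 181, 170, 167, 169, 173] [24, 97, 116, 131, 144, 151, 140, 158]
362 [51, 162, 160, 162, 180, 168, 168, 159] [40, 137, 121, 137, 146, 152, 155, 85]
366 [44, 109, 166, 172, 177, 173, 164, 29] [46, 21, 158, 153, 161, 168, 121, 35]
370 [26, 6, 57, 127, 185, 48, 29, 13] [40, 40, 27, 44, 66, 32, 26, 38]
```

Call:
{"api": "play_rows", "payload": {"plan": [{"claw": 40, "offset": [0, 0, 0.06], "delta_rot": [0, 0, 0]}, {"claw": 40, "offset": [0, 0, 0.06], "delta_rot": [0, 0, 0]}, {"claw": 40, "offset": [0, 0, 0.06], "delta_rot": [0, 0, 0]}, {"claw": 40, "offset": [0, 0, 0.06], "delta_rot": [0, 0, 0]}, {"claw": 40, "offset": [0, 0, 0.06], "delta_rot": [0, 0, 0]}, {"claw": 40, "offset": [0, 0, 0.04], "delta_rot": [0, 0, 0]}, {"claw": 40, "offset": [0, 0, 0], "delta_rot": [0, 0, 0]}, {"claw": 40, "offset": [0, 0, 0], "delta_rot": [0, 0, 0]}]}}

```text
time: 11.65
tcp_pos: [467.4, -187.2, 29.2]
orientation: [[-1.0, -0.0, 0.0], [-0.0, 1.0, -0.0], [-0.0, -0.0, -1.0]]
ft_force: [0.7, 0.3, -2.1]
opening: 49.1
grasp_force: 62.4
```

Call:
{"api": "play_rows", "payload": {"plan": [{"claw": 40, "offset": [0, 0, 0.02], "delta_rot": [0, 0, 0]}, {"claw": 40, "offset": [0, 0, 0.02], "delta_rot": [0, 0, 0]}, {"claw": 40, "offset": [0, 0, 0], "delta_rot": [0, 0, 0]}, {"claw": 66, "offset": [0, 0, 0], "delta_rot": [0, 0, 0]}, {"claw": 66, "offset": [0, 0, 0], "delta_rot": [0, 0, 0]}, {"claw": 66, "offset": [0, 0, 0], "delta_rot": [0, 0, 0]}, {"claw": 66, "offset": [0, 0, 0], "delta_rot": [0, 0, 0]}, {"claw": 66, "offset": [0, 0, 0], "delta_rot": [0, 0, 0]}]}}

```text
time: 12.65
tcp_pos: [467.3, -187.3, 26.7]
orientation: [[-1.0, -0.0, 0.0], [-0.0, 1.0, -0.0], [-0.0, -0.0, -1.0]]
ft_force: [0.3, -0.4, -0.1]
opening: 66.1
grasp_force: 0.0
```

Call:
{"api": "play_rows", "payload": {"plan": [{"claw": 66, "offset": [0, 0, -0.2], "delta_rot": [0, 0, 0]}, {"claw": 66, "offset": [0, 0, -0.4], "delta_rot": [0, 0, 0]}, {"claw": 66, "offset": [0, 0, -0.6], "delta_rot": [0, 0, 0]}, {"claw": 66, "offset": [0, 0, -0.6], "delta_rot": [0, 0, 0]}, {"claw": 66, "offset": [0, 0, -0.5], "delta_rot": [0, 0, 0]}, {"claw": 66, "offset": [0, 0, -0.2], "delta_rot": [0, 0, 0]}, {"claw": 66, "offset": [0, 0, 0], "delta_rot": [0, 0, 0]}, {"claw": 66, "offset": [0, 0, 0], "delta_rot": [0, 0, 0]}]}}

```text
time: 13.65
tcp_pos: [466.5, -186.9, 175.5]
orientation: [[-1.0, -0.0, -0.002], [-0.0, 1.0, 0.001], [0.002, 0.001, -1.0]]
ft_force: [0.1, -0.7, 0.2]
opening: 66.1
grasp_force: 0.0
```

Run:
```python
from h import *
from bench import r
np.set_printoptions(precision=1,suppress=True)
s,p=look('6');im=p["img"]
a,b=r.snapshot("scene"),r.snapshot("side");pickle.dump((a,b),open("sc6.pkl","wb"))
def yel(i,roi):
    hsv=cv2.cvtColor(i,cv2.COLOR_BGR2HSV);y=((hsv[...,0]>18)&(hsv[...,0]<30)&(hsv[...,1]>130)&(hsv[...,2]>110)).astype(np.uint8)
    z=np.zeros_like(y);x0,x1,y0,y1=roi;z[y0:y1,x0:x1]=y[y0:y1,x0:x1];o=[]
    for k in cv2.findContours(z,0,2)[0]:
        if cv2.contourArea(k)>6: M=cv2.moments(k);o.append((M['m10']/M['m00'],M['m01']/M['m00'],cv2.contourArea(k)))
    return o
for u in yel(im,(200,450,100,330)): print("wrist",np.array(u),onz(wray(p,s,u[:2]),64))
for n,q,roi in(("scene",a,(350,420,300,380)),("side",b,(330,410,170,250))):
    for u in yel(q["img"],roi): print(n,np.array(u),onz(ray(q,u[:2]),64))
f=lambda i,x,y,w,h:cv2.resize(i[y:y+h,x:x+w],(260,300),interpolation=2)
cv2.imwrite("pics/c6.png",np.hstack([f(im,230,140,180,208),f(a["img"],350,300,78,90),f(b["img"],325,165,78,90)]))
```

```text
13.65 [ 466.5 -186.9  175.5] [[-1.0, -0.0, -0.002], [-0.0, 1.0, 0.001], [0.002, 0.001, -1.0]] [ 0.1 -0.7  0.2] 66.08398897333603
wrist [337.9 217.6 191.5] [ 455.6 -173.3   64. ]
wrist [275.1 156.2 151.5] [ 412.1 -216.6   64. ]
wrist [316.6 142.1 142.5] [ 402.7 -188.3   64. ]
scene [387.5 360.1  19.5] [ 399.9 -228.5   64. ]
scene [370.5 355.4  14.5] [ 389.3 -197.7   64. ]
scene [379.3 323.5  17. ] [ 457.1 -175.7   64. ]
```

View pics/c6.png

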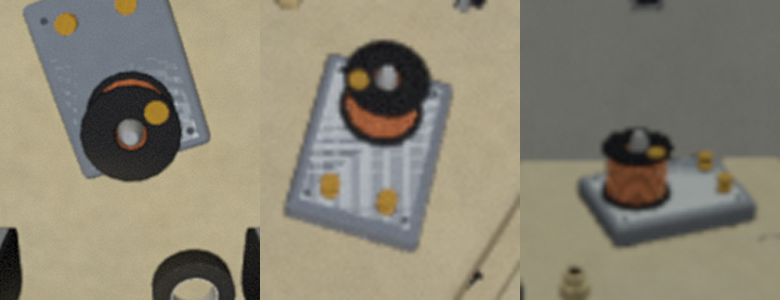

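Call:
{"api": "play_rows", "payload": {"plan": [{"claw": 66, "offset": [0, 0.2, -0.3], "delta_rot": [0, 0, 0]}, {"claw": 50, "offset": [0.05, 0.4, -0.3], "delta_rot": [0, 0, 0]}, {"claw": 50, "offset": [0.05, 0.6, -0.14], "delta_rot": [0, 0, 0]}, {"claw": 50, "offset": [0.05, 0.7, 0], "delta_rot": [0, 0, 0]}, {"claw": 50, "offset": [0.05, 0.7, 0], "delta_rot": [0, 0, 0]}, {"claw": 50, "offset": [0.05, 0.7, 0], "delta_rot": [0, 0, 0]}, {"claw": 50, "offset": [0.05, 0.7, 0], "delta_rot": [0, 0, 0]}, {"claw": 50, "offset": [0, 0.7, 0], "delta_rot": [0, 0, 0]}]}}

```text
time: 14.8
tcp_pos: [448.5, 96.0, 220.5]
orientation: [[-1.0, -0.0, -0.001], [-0.0, 1.0, -0.0], [0.001, -0.0, -1.0]]
ft_force: [0.5, -0.8, -0.9]
opening: 49.9
grasp_force: 0.0
```

Call:
{"api": "play_rows", "payload": {"plan": [{"claw": 50, "offset": [0, 0.7, 0], "delta_rot": [0, 0, 0]}, {"claw": 50, "offset": [0, 0.7, 0], "delta_rot": [0, 0, 0]}, {"claw": 50, "offset": [0, 0.4, 0], "delta_rot": [0, 0, 0]}, {"claw": 50, "offset": [0, 0.2, 0], "delta_rot": [0, 0, 0]}, {"claw": 50, "offset": [0, 0, 0], "delta_rot": [0, 0, 0]}, {"claw": 50, "offset": [0, 0, 0], "delta_rot": [0, 0, 0]}, {"claw": 50, "offset": [0, 0, 0], "delta_rot": [0, 0, 0]}, {"claw": 50, "offset": [0, 0, 0], "delta_rot": [0, 0, 0]}]}}

```text
time: 15.8
tcp_pos: [449.3, 214.2, 221.2]
orientation: [[-1.0, 0.001, 0.0], [0.001, 1.0, 0.0], [-0.0, 0.0, -1.0]]
ft_force: [-1.1, -0.5, -0.6]
opening: 49.6
grasp_force: 0.0
```

Run:
```python
from h import *
np.set_printoptions(precision=1,suppress=True)
s,p=look('7');im=p["img"];hsv=cv2.cvtColor(im,cv2.COLOR_BGR2HSV)
print("pred top",wpix(p,s,(448,215,132)),"collar",wpix(p,s,(448,215,64)),"small",wpix(p,s,(456,284,88)))
m=(cv2.GaussianBlur(hsv[...,2],(5,5),0)<60).astype(np.uint8)
# rows profile of dark segments near probe
for v in range(140,300,6):
    d=np.diff(np.r_[0,m[v,230:420],0].astype(int));print(v,[(a+230,b+230) for a,b in zip(np.where(d==1)[0],np.where(d==-1)[0]) if b-a>4])
```

```text
15.8 [449.3 214.2 221.2] [[-1.0, 0.001, 0.0], [0.001, 1.0, 0.0], [-0.0, 0.0, -1.0]] [-1.1 -0.5 -0.6] 49.60500658959351
pred top [319.8 240.4] collar [320.  214.2] small [407.4 232.3]
140 []
146 []
152 []
158 []
164 []
170 []
176 []
182 []
188 []
194 []
200 [(np.int64(316), np.int64(330))]
206 [(np.int64(309), np.int64(317)), (np.int64(319), np.int64(336))]
212 [(np.int64(308), np.int64(338)), (np.int64(391), np.int64(406))]
218 [(np.int64(308), np.int64(337)), (np.int64(391), np.int64(409))]
224 [(np.int64(319), np.int64(335)), (np.int64(396), np.int64(414))]
230 [(np.int64(311), np.int64(336)), (np.int64(402), np.int64(416))]
236 [(np.int64(310), np.int64(337))]
242 [(np.int64(310), np.int64(336))]
248 [(np.int64(315), np.int64(331))]
254 []
260 []
266 []
272 []
278 []
284 []
290 []
296 [(np.int64(230), np.int64(242)), (np.int64(257), np.int64(349))]
```

Run:
```python
from h import *
np.set_printoptions(precision=1,suppress=True)
s,p=pickle.load(open("w7.pkl","rb"));g=cv2.cvtColor(p["img"],cv2.COLOR_BGR2GRAY)
print("col323",g[226:262:2,323].tolist());print("row240",g[240,300:348:2].tolist())
for u in [(323.3,237.5),(323.3,239)]: print(onz(wray(p,s,u),132))
# collar: dark region above handle in image
print("col312 200-224",g[196:226:2,312].tolist(), "col334",g[196:226:2,334].tolist())
D=pickle.load(open("d0.pkl","rb"))
def dark(q,roi,t=60):
    x0,x1,y0,y1=roi;m=(cv2.cvtColor(q["img"],cv2.COLOR_BGR2GRAY)[y0:y1,x0:x1]<t).astype(np.uint8)
    for v in range(0,y1-y0,2):
        w=np.where(m[v])[0];print(v+y0,(w.min()+x0,w.max()+x0+1) if len(w) else None,end=" ")
    print()
dark(D["scene"],(216,241,212,248));dark(D["side"],(380,402,292,340))
```

```text
col323 [28, 27, 43, 40, 43, 47, 44, 42, 46, 41, 45, 44, 43, 87, 152, 153, 152, 152]
row240 [154, 155, 151, 156, 100, 28, 42, 42, 48, 43, 46, 42, 41, 43, 46, 45, 40, 29, 63, 151, 150, 149, 154, 153]
[446.  217.3 132. ]
[447.  217.3 132. ]
col312 200-224 [150, 153, 132, 48, 42, 44, 43, 58, 38, 30, 29, 18, 19, 12, 34] col334 [147, 150, 154, 123, 33, 40, 40, 47, 56, 60, 46, 15, 10, 20, 16]
212 None 214 None 216 (np.int64(222), np.int64(228)) 218 (np.int64(221), np.int64(229)) 220 (np.int64(221), np.int64(229)) 222 (np.int64(222), np.int64(230)) 224 (np.int64(222), np.int64(231)) 226 (np.int64(223), np.int64(231)) 228 (np.int64(223), np.int64(232)) 230 (np.int64(224), np.int64(232)) 232 (np.int64(224), np.int64(233)) 234 (np.int64(224), np.int64(234)) 236 (np.int64(224), np.int64(235)) 238 (np.int64(224), np.int64(236)) 240 (np.int64(224), np.int64(235)) 242 (np.int64(226), np.int64(241)) 244 (np.int64(238), np.int64(241)) 246 (np.int64(237), np.int64(241)) 
292 None 294 None 296 (np.int64(386), np.int64(395)) 298 (np.int64(385), np.int64(396)) 300 (np.int64(385), np.int64(397)) 302 (np.int64(385), np.int64(397)) 304 (np.int64(385), np.int64(396)) 306 (np.int64(385), np.int64(396)) 308 (np.int64(384), np.int64(396)) 310 (np.int64(384), np.int64(396)) 312 (np.int64(384), np.int64(396)) 314 (np.int64(384), np.int64(396)) 316 (np.int64(384), np.int64(395)) 318 (np.int64(384), np.int64(395)) 320 (np.int64(384), np.int64(395)) 322 (np.int64(383), np.int64(395)) 324 (np.int64(383), np.int64(395)) 326 (np.int64(381), np.int64(395)) 328 (np.int64(380), np.int64(396)) 330 (np.int64(380), np.int64(397)) 332 (np.int64(380), np.int64(397)) 334 (np.int64(381), np.int64(396)) 336 (np.int64(383), np.int64(394)) 338 None
```

Call:
{"api": "play_rows", "payload": {"plan": [{"claw": 50, "offset": [0.03, 0.017, 0.2], "delta_rot": [0, 0, 0]}, {"claw": 50, "offset": [0, 0, 0.4], "delta_rot": [0, 0, 0]}, {"claw": 50, "offset": [0, 0, 0.5], "delta_rot": [0, 0, 0]}, {"claw": 50, "offset": [0, 0, 0.5], "delta_rot": [0, 0, 0]}, {"claw": 50, "offset": [0, 0, 0.4], "delta_rot": [0, 0, 0]}, {"claw": 50, "offset": [0, 0, 0.3], "delta_rot": [0, 0, 0]}, {"claw": 50, "offset": [0, 0, 0.08], "delta_rot": [0, 0, 0]}, {"claw": 50, "offset": [0, 0, 0], "delta_rot": [0, 0, 0]}]}}

```text
time: 16.85
tcp_pos: [447.1, 215.7, 78.1]
orientation: [[-1.0, -0.0, -0.001], [-0.0, 1.0, -0.0], [0.001, -0.0, -1.0]]
ft_force: [0.1, -1.1, 0.9]
opening: 50.1
grasp_force: 0.0
```

Call:
{"api": "play_rows", "payload": {"plan": [{"claw": 50, "offset": [0, 0, 0], "delta_rot": [0, 0, 0]}, {"claw": 10, "offset": [0, 0, 0], "delta_rot": [0, 0, 0]}, {"claw": 10, "offset": [0, 0, 0], "delta_rot": [0, 0, 0]}, {"claw": 10, "offset": [0, 0, 0], "delta_rot": [0, 0, 0]}, {"claw": 10, "offset": [0, 0, 0], "delta_rot": [0, 0, 0]}, {"claw": 10, "offset": [0, 0, 0], "delta_rot": [0, 0, 0]}, {"claw": 10, "offset": [0, 0, 0], "delta_rot": [0, 0, 0]}, {"claw": 10, "offset": [0, 0, 0], "delta_rot": [0, 0, 0]}]}}

```text
time: 17.85
tcp_pos: [447.8, 216.0, 78.9]
orientation: [[-1.0, -0.0, 0.001], [-0.0, 1.0, 0.001], [-0.001, 0.001, -1.0]]
ft_force: [-0.8, -0.2, 6.5]
opening: 18.4
grasp_force: 58.4
```

Call:
{"api": "play_rows", "payload": {"plan": [{"claw": 10, "offset": [0, 0, -0.1], "delta_rot": [0, 0, 0]}, {"claw": 10, "offset": [0, 0, -0.2], "delta_rot": [0, 0, 0]}, {"claw": 10, "offset": [0, 0, -0.3], "delta_rot": [0, 0, 0]}, {"claw": 10, "offset": [0, 0, -0.35], "delta_rot": [0, 0, 0]}, {"claw": 10, "offset": [0, 0, -0.35], "delta_rot": [0, 0, 0]}, {"claw": 10, "offset": [0, 0, -0.3], "delta_rot": [0, 0, 0]}, {"claw": 10, "offset": [0, 0, -0.25], "delta_rot": [0, 0, 0]}, {"claw": 10, "offset": [0, 0, 0], "delta_rot": [0, 0, 0]}]}}

```text
time: 18.85
tcp_pos: [448.2, 216.2, 190.7]
orientation: [[-1.0, -0.0, 0.002], [-0.0, 1.0, 0.001], [-0.002, 0.001, -1.0]]
ft_force: [0.4, 0.1, -0.2]
opening: 18.4
grasp_force: 58.5
```

Run:
```python
from h import *
from bench import r
np.set_printoptions(precision=1,suppress=True)
s,p=look('8');im=p["img"];hsv=cv2.cvtColor(im,cv2.COLOR_BGR2HSV);g=hsv[...,2]
t=s["tcp_pos"]
print("pred top",wpix(p,s,t+[0,0,54]),"collar",wpix(p,s,t+[-14,0,-15]),"tip",wpix(p,s,t+[0,0,-73]))
v0=int(wpix(p,s,t+[0,0,-73])[1])
for v in range(v0-8,v0+60,4): print(v,g[v,296:348:3].tolist(),hsv[v,296:348:3,1].tolist())
a,b=r.snapshot("scene"),r.snapshot("side");pickle.dump((s,a,b),open("sc8.pkl","wb"))
def pix(q,P):
    c=np.array(q["orientation"]).T@(np.array(P)-q["xyz"]);return (np.array(q["camera_matrix"])@[c[0]/-c[2],-c[1]/-c[2],1])[:2]
for q in(a,b):
    u=pix(q,t+[0,0,-73]);print("tip px",u);i=cv2.cvtColor(q["img"],cv2.COLOR_BGR2HSV);x,y=u.astype(int)
    for v in range(y-24,y+8,3): print(v,x-12,i[v,x-12:x+13,2].tolist())
```

```text
18.85 [448.2 216.2 190.7] [[-1.0, -0.0, 0.002], [-0.0, 1.0, 0.001], [-0.002, 0.001, -1.0]] [ 0.4  0.1 -0.2] 18.368718797594937
pred top [316.1 393. ] collar [317.5 266. ] tip [318.2 250.6]
242 [154, 153, 154, 154, 156, 156, 154, 152, 153, 154, 148, 151, 153, 151, 153, 152, 150, 153] [3, 2, 2, 3, 3, 7, 5, 2, 7, 3, 5, 2, 2, 2, 5, 2, 2, 5]
246 [155, 151, 154, 156, 154, 155, 154, 153, 154, 153, 153, 152, 154, 153, 153, 153, 152, 152] [3, 2, 7, 7, 2, 3, 2, 5, 3, 3, 3, 2, 3, 3, 7, 3, 3, 5]
250 [153, 154, 154, 155, 157, 152, 154, 151, 151, 125, 156, 153, 154, 152, 152, 154, 152, 150] [3, 5, 3, 5, 6, 3, 2, 52, 182, 78, 8, 5, 2, 7, 3, 7, 7, 0]
254 [153, 153, 157, 151, 152, 154, 153, 146, 149, 108, 118, 145, 152, 151, 154, 151, 154, 152] [5, 5, 5, 7, 5, 5, 2, 150, 173, 170, 4, 0, 2, 3, 3, 3, 2, 2]
258 [156, 152, 155, 154, 152, 147, 151, 140, 136, 132, 120, 98, 148, 149, 154, 155, 150, 152] [11, 7, 3, 5, 7, 3, 10, 4, 2, 10, 13, 8, 5, 2, 5, 3, 2, 5]
262 [167, 154, 152, 153, 146, 142, 145, 141, 120, 116, 118, 113, 102, 153, 151, 153, 152, 152] [23, 2, 5, 5, 3, 5, 11, 7, 4, 11, 9, 9, 3, 3, 3, 8, 3
[... 3795 characters left out ...]
157, 157, 156, 155, 156, 155, 155]
298 378 [159, 158, 157, 158, 158, 158, 157, 156, 156, 155, 152, 128, 98, 95, 112, 143, 156, 156, 156, 154, 155, 155, 156, 156, 157]
301 378 [156, 156, 156, 155, 155, 155, 156, 156, 156, 157, 155, 128, 97, 95, 125, 149, 156, 157, 157, 156, 155, 155, 154, 155, 155]
304 378 [155, 156, 155, 157, 156, 157, 156, 156, 157, 157, 154, 133, 107, 107, 136, 152, 155, 156, 156, 156, 156, 156, 156, 156, 156]
307 378 [157, 158, 157, 156, 156, 156, 156, 157, 158, 157, 158, 157, 156, 156, 156, 156, 155, 156, 155, 156, 155, 155, 155, 155, 155]
310 378 [155, 154, 155, 154, 156, 156, 156, 157, 157, 157, 157, 157, 156, 156, 155, 155, 155, 154, 154, 156, 155, 154, 153, 152, 153]
```

Call:
{"api": "play_rows", "payload": {"plan": [{"claw": 10, "offset": [-0.01, -0.2, 0], "delta_rot": [0, 0, 0]}, {"claw": 10, "offset": [-0.02, -0.4, 0], "delta_rot": [0, 0, 0]}, {"claw": 10, "offset": [-0.02, -0.6, 0], "delta_rot": [0, 0, 0]}, {"claw": 10, "offset": [-0.02, -0.7, 0], "delta_rot": [0, 0, 0]}, {"claw": 10, "offset": [-0.02, -0.7, 0], "delta_rot": [0, 0, 0]}, {"claw": 10, "offset": [-0.02, -0.7, 0], "delta_rot": [0, 0, 0]}, {"claw": 10, "offset": [-0.017, -0.7, 0], "delta_rot": [0, 0, 0]}, {"claw": 10, "offset": [0, -0.7, 0], "delta_rot": [0, 0, 0]}]}}

```text
time: 20.0
tcp_pos: [454.3, -68.2, 188.8]
orientation: [[-1.0, -0.0, -0.001], [-0.0, 1.0, -0.0], [0.001, -0.0, -1.0]]
ft_force: [0.5, 0.3, -1.6]
opening: 19.1
grasp_force: 58.6
```

Call:
{"api": "play_rows", "payload": {"plan": [{"claw": 10, "offset": [0, -0.7, 0], "delta_rot": [0, 0, 0]}, {"claw": 10, "offset": [0, -0.6, 0], "delta_rot": [0, 0, 0]}, {"claw": 10, "offset": [0, -0.4, 0], "delta_rot": [0, 0, 0]}, {"claw": 10, "offset": [0, -0.117, 0], "delta_rot": [0, 0, 0]}, {"claw": 10, "offset": [0, 0, 0.3], "delta_rot": [0, 0, 0]}, {"claw": 10, "offset": [0, 0, 0.25], "delta_rot": [0, 0, 0]}, {"claw": 10, "offset": [0, 0, 0.1], "delta_rot": [0, 0, 0]}, {"claw": 10, "offset": [0, 0, 0], "delta_rot": [0, 0, 0]}]}}

```text
time: 21.0
tcp_pos: [454.7, -174.7, 149.8]
orientation: [[-1.0, -0.001, -0.001], [-0.001, 1.0, 0.0], [0.001, 0.0, -1.0]]
ft_force: [0.5, 0.8, 0.3]
opening: 18.7
grasp_force: 58.7
```

```bash
cat > pp.py <<'E'
from h import *
from bench import r
import sys
np.set_printoptions(precision=1,suppress=True)
s,p=look(sys.argv[1]);im=p["img"];hsv=cv2.cvtColor(im,cv2.COLOR_BGR2HSV);t=s["tcp_pos"]
print("pred tip",wpix(p,s,t+[0,0,-73]),"pad pred",wpix(p,s,(455.6,-173.3,64)))
a,b=r.snapshot("scene"),r.snapshot("side");pickle.dump((s,p,a,b),open(f"sc{sys.argv[1]}.pkl","wb"))
def pix(q,P):
    c=np.array(q["orientation"]).T@(np.array(P)-q["xyz"]);return (np.array(q["camera_matrix"])@[c[0]/-c[2],-c[1]/-c[2],1])[:2]
def yel(i,c,rr,t=130):
    h=cv2.cvtColor(i,cv2.COLOR_BGR2HSV);y=((h[...,0]>14)&(h[...,0]<32)&(h[...,1]>t)&(h[...,2]>80)).astype(np.uint8)
    z=np.zeros_like(y);cv2.circle(z,tuple(int(v) for v in c),rr,1,-1)
    return [(cv2.boundingRect(k),cv2.contourArea(k)) for k in cv2.findContours(y*z,0,2)[0] if cv2.contourArea(k)>2]
print("wrist",yel(im,wpix(p,s,(455.6,-173.3,64)),32))
for n,q in(("scene",a),("side",b)):
    print(n,"tip",pix(q,t+[0,0,-73]),"pad",pix(q,(455.6,-174.7,64)),yel(q["img"],pix(q,(455.6,-174.7,68)),14,110))
E
python3 pp.py 9
```

```text
21.0 [ 454.7 -174.7  149.8] [[-1.0, -0.001, -0.001], [-0.001, 1.0, 0.0], [0.001, 0.0, -1.0]] [0.5 0.8 0.3] 18.700728235468823
pred tip [318.3 250.9] pad pred [320.6 245.4]
wrist [((312, 237, 19, 19), 257.0)]
scene tip [378.8 320.8] pad [378.4 323.8] [((376, 317, 7, 10), 31.0)]
side tip [366.  205.7] pad [365.5 210.6] [((363, 209, 5, 3), 7.0)]
```

Call:
{"api": "play_rows", "payload": {"plan": [{"claw": 10, "offset": [-0.015, 0.01, 0], "delta_rot": [0, 0, 0]}, {"claw": 10, "offset": [0, 0, 0.05], "delta_rot": [0, 0, 0]}, {"claw": 10, "offset": [0, 0, 0.05], "delta_rot": [0, 0, 0]}, {"claw": 10, "offset": [0, 0, 0.05], "delta_rot": [0, 0, 0]}, {"claw": 10, "offset": [0, 0, 0.03], "delta_rot": [0, 0, 0]}, {"claw": 10, "offset": [0, 0, 0], "delta_rot": [0, 0, 0]}, {"claw": 10, "offset": [0, 0, 0], "delta_rot": [0, 0, 0]}, {"claw": 10, "offset": [0, 0, 0], "delta_rot": [0, 0, 0]}]}}

```text
time: 22.15
tcp_pos: [456.1, -174.7, 139.6]
orientation: [[-1.0, -0.0, 0.0], [-0.0, 1.0, -0.0], [-0.0, -0.0, -1.0]]
ft_force: [0.7, -0.2, -0.2]
opening: 18.4
grasp_force: 58.7
```

```bash
cat > av.py <<'E'
from bench import r
import numpy as np
F,Z=[],[]
for i in range(12): r.snapshot("side");s=r.state();F.append(s["ft_force"]);Z.append(s["tcp_pos"])
print(s["time"],np.mean(F,0).round(2),(np.std(F,0)/12**.5).round(2),np.mean(Z,0).round(2),np.std(Z,0).round(2))
E
python3 pp.py 10; python3 av.py
```

```text
22.15 [ 456.1 -174.7  139.6] [[-1.0, -0.0, 0.0], [-0.0, 1.0, -0.0], [-0.0, -0.0, -1.0]] [ 0.7 -0.2 -0.2] 18.383945509136467
pred tip [318.4 250.8] pad pred [320.6 248.5]
wrist [((311, 239, 20, 17), 244.5)]
scene tip [378.7 322.9] pad [378.4 323.8] [((376, 319, 7, 8), 26.5)]
side tip [365.3 209.6] pad [365.5 210.6] [((363, 208, 5, 4), 8.0)]
22.9 [-0.23 -0.04 -0.93] [0.16 0.15 0.12] [ 456.05 -174.64  139.52] [0.02 0.01 0.02]
```

Call:
{"api": "play_rows", "payload": {"plan": [{"claw": 10, "offset": [0, 0, 0.02], "delta_rot": [0, 0, 0]}, {"claw": 10, "offset": [0, 0, 0.02], "delta_rot": [0, 0, 0]}, {"claw": 10, "offset": [0, 0, 0.02], "delta_rot": [0, 0, 0]}, {"claw": 10, "offset": [0, 0, 0.02], "delta_rot": [0, 0, 0]}, {"claw": 10, "offset": [0, 0, 0.013], "delta_rot": [0, 0, 0]}, {"claw": 10, "offset": [0, 0, 0], "delta_rot": [0, 0, 0]}, {"claw": 10, "offset": [0, 0, 0], "delta_rot": [0, 0, 0]}, {"claw": 10, "offset": [0, 0, 0], "delta_rot": [0, 0, 0]}]}}

```text
time: 23.9
tcp_pos: [456.1, -174.6, 134.0]
orientation: [[-1.0, -0.0, 0.0], [-0.0, 1.0, -0.0], [-0.0, -0.0, -1.0]]
ft_force: [0.1, 0.4, 0.4]
opening: 18.8
grasp_force: 58.7
```

```bash
python3 av.py
```

```text
24.5 [-0.24 -0.26  0.5 ] [0.11 0.16 0.16] [ 456.05 -174.64  133.93] [0.01 0.02 0.01]
```

Call:
{"api": "play_rows", "payload": {"plan": [{"claw": 10, "offset": [0, 0, 0.02], "delta_rot": [0, 0, 0]}, {"claw": 10, "offset": [0, 0, 0.02], "delta_rot": [0, 0, 0]}, {"claw": 10, "offset": [0, 0, 0.022], "delta_rot": [0, 0, 0]}, {"claw": 10, "offset": [0, 0, 0], "delta_rot": [0, 0, 0]}, {"claw": 10, "offset": [0, 0, 0], "delta_rot": [0, 0, 0]}, {"claw": 10, "offset": [0, 0, 0], "delta_rot": [0, 0, 0]}, {"claw": 10, "offset": [0, 0, 0], "delta_rot": [0, 0, 0]}, {"claw": 10, "offset": [0, 0, 0], "delta_rot": [0, 0, 0]}]}}

```text
time: 25.5
tcp_pos: [456.1, -174.6, 130.2]
orientation: [[-1.0, -0.0, 0.0], [-0.0, 1.0, -0.0], [-0.0, -0.0, -1.0]]
ft_force: [0.9, 0.5, 0.9]
opening: 18.6
grasp_force: 58.7
```

```bash
python3 av.py; python3 av.py; python3 pp.py 11
```

```text
26.1 [-0.27  0.01  1.63] [0.17 0.17 0.13] [ 456.06 -174.65  130.21] [0.02 0.01 0.01]
26.7 [0.2  0.09 1.3 ] [0.17 0.16 0.14] [ 456.04 -174.64  130.2 ] [0.01 0.01 0.01]
26.7 [ 456.  -174.6  130.2] [[-1.0, -0.0, -0.0], [-0.0, 1.0, 0.0], [0.0, 0.0, -1.0]] [1.1 0.2 1.8] 18.90114626570625
pred tip [318.3 250.8] pad pred [320.5 254.1]
wrist [((311, 244, 20, 14), 179.5)]
scene tip [378.2 325.4] pad [378.4 323.8] [((376, 322, 7, 5), 19.5)]
side tip [365.2 213.2] pad [365.5 210.6] [((363, 209, 5, 3), 7.0)]
```

```bash
python3 -c "
from bench import r
print(r.sign_off())"
```

```text
the job is handed in; nothing more can be done
None
```

The job is handed in, though the sign-off call returned no verdict: the bobbin is seated on the spindle, pad up, and released, and the gripper holds the probe upright on the contact pad with its plunger about 7 mm of 14 mm in, by measured force and height.

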